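# Clamp the nut jar on the bench and take its tight lid off

### The job

The lid of the glass nut jar is on too tight for the jar to be left loose: stand the jar between the jaws of the wooden cam clamp and swing the clamp's lever clockwise to its stop so that the jar is braced. Only then twist the lid anticlockwise, about a quarter turn, until its lugs come free, and lift it straight up. Finish still holding the lid level, centred just above the open mouth, clear of the rim by a centimetre or two, with the jar left clamped upright and the tools lying about left alone.

Things in the scene. Friction and masses are not known exactly. Their poses are not given: they have to be found in the camera images.
- nut_jar: round clear glass jar part-filled with steel hexagon nuts, 0.35 kg: body 66 mm across up to 64 mm, sloping in to a 44 mm neck, rim at 96 mm. Origin: centre of its underside, z up. It can be carried by its lid, which stays screwed on
- jar_mouth (a point): centre of the jar's open rim, 96 mm above the jar's underside; moves with the jar
- jar_lid: round bare-steel twist-off lid, 58 mm wide, 20 mm tall, finely ribbed. Origin: centre of its underside, z up; screwed on, 82 mm above the jar's underside. Three inner lugs under ramps of the neck and a springy seal hold it tight (0.5 N m; a loose jar turns with it). Anticlockwise from above it rises 3 mm, is free after 76 degrees at most and meets a stop at 89 or more. Clears the rim 14 mm up
- cam_clamp: fixed plywood board 140 x 212 x 12 mm with a fixed wooden fence (padded, 84 mm wide, top 62 mm above the bench) at its +y end, a sliding jaw facing it and a cam lever behind the jaw. Origin: on the bench under the middle of a jar that stands against the fence's pad, midway along it; its y axis points at the fence, x along the fence, z up
- seat (a point): point on the board's top, 12 mm above the bench, where the middle of the jar's underside stands when the jar just touches the fence's pad, midway along it. With the lever open the jar has about 10 mm of play from there towards -y of the clamp, and some 10 mm either way along x; the jaw pushes it home
- cam_lever (a joint): angle of the cam lever, rad: 0 open (lever points to -y of the clamp), growing clockwise seen from above to 1.606 at its stop (lever points to -x of the clamp). Its upright axis stands at x = 0, y = -80 mm in the clamp's frame. It moves the jaw 8 mm per rad and pinches the jar over the last 0.3 rad with up to 40 N; it needs 5 to 10 N at the handle and stays where it is left
- lever_grip (a point): middle of the upright round wooden handle, 17 mm thick, at the end of the lever: 94 mm from the lever's axis and 88 mm above the bench; the handle stands from 60 to 102 mm above the bench
- driver_a: yellow-handled screwdriver, a bystander, 29 x 202 x 33 mm, origin at its underside
- spanner_b: small spanner, a bystander, 20 x 135 x 8 mm, origin at its underside
- spark_plug: old spark plug, a bystander, 23 x 62 x 20 mm, origin at its underside
- wood_block: wooden block, a bystander, 45 x 90 x 28 mm, origin at its underside
- slide_jaw: wooden jaw with a rubber face, 84 mm wide, 17 mm thick, top 57 mm above the bench; it slides along y of the clamp, driven by the lever: open, its face is 77 mm from the pad, closed 64 mm. Origin: middle of its face, on the board; y points at the jar
There are look-alikes about, which are no part of the job. What is meant by the jar_lid is not blue or yellow, and is the larger of those in its own colour.

How it is judged:
By the outcome, as a careful person would: the job done as asked, in the order asked, and still so for the second after the job is handed in, while the arm keeps its last pose, push and grip.
It also fails if it takes over 67 s, if anything falls off the work surface, if the arm or the gripper's body presses on something with over 40 N, if the wrist force passes 120 N, or if a joint passes its speed limit or range.

### The arm

A 6-joint arm with a two-finger parallel gripper is mounted at the origin on a cart in front of the work surface, level with it; the furniture and walls round the work are solid. World frame = base frame: x ahead of the robot, y to its left, z up, the work surface at z = 0. Lengths are in m, angles in rad, forces in N, time in s.
With the tool pointing down it reaches from about 0.25 to 0.775 m from the base axis. Payload 4 kg.
Tool frame: the origin (TCP) lies at the very end of the fingers, on their centre line; the grasp point (between the pads) lies bot.grip_point_offset behind it (bot.grip_point_offset is the distance from the TCP to the grasp point, in m); z points along the fingers, y is the line along which they close (so a half turn about z gives the same grasp; the last joint's range is limited). The gripper opens to 94 mm and grips with 3 to 60 N. Pads are 16 mm wide; open, the fingers measure 119 mm over their backs; the gripper's body (75 mm by 177 mm) begins 78 mm behind the grasp point.
Start: joints at [1.077, 0.087, 1.371, -0, 1.684, -0.103], TCP at [0.21, 0.509, 0.206] pointing down, gripper open.
Joint ranges: [-3.1, 3.1], [-0.76, 2.03], [0.27, 2.55], [-1.08, 4.22], [0.17, 2.65], [-2.57, 2.57]. Speed limits (rad/s): [2.79, 2.79, 3.14, 3.14, 3.14, 3.14].

### API

Orientations are given as a rotation vector (axis times angle).
In Python, from workcell import bot gives the robot as it stands.
- The arm moves only by the tool jog_arm, never from a script. Its argument "moves" is a list of rows, each an object of numbers: "ax", "ay", "az": the turn, a rotation vector about the tool's x, y, z in degrees; "tx", "ty", "tz": the shift along the tool's x, y, z in m; "hand": the gripper command: -1 is shut, 1 is fully open, values between are in proportion. In form: [{"ax": .., "ay": .., "az": .., "tx": .., "ty": .., "tz": .., "hand": ..}, ...]. A call has 1 to 10 rows; each row shifts and turns the commanded pose from where the row before left it, along the tool's axes as they then stand; what a row does not reach is not made up. A row lasts 1/8 s, in which the tool goes at most 62.5 mm and 10.7 degrees, less where a joint would pass 70% of its speed; a pose out of reach is approached as far as the arm can. A call with a gripper value outside its range is refused whole. The fingers move at their own pace and stop on an object; "force" is the grip in N (left out, the last holds). Time passes only in rows, so rows that do not move let the fingers close. It gives the time, the measured TCP pose, the force, the opening and the grip force at its end, in the units of the state.
- bot.state(): the state, without advancing time (a new reading comes with each control period).
- bot.grab_frame(name): name is "side" or "top"; returns the picture (480x640x3 uint8, blue, green, red); there is no depth.
- bot.calibration(name): a dict with "intrinsics" (3x3 intrinsics, pixels), "R" (3x3) and "t" (3): a world point X has camera coordinates R X + t. Camera axes: x right, y down, z forward; pixel columns grow to the right and rows downward; lengths in m; the calibration is good to about 2 mm. A picture is of the moment at which its call begins. calibration takes no time and is no camera call.
- bot.sign_off(): hands the job in; it is judged then, once.
The state is a dict: "clock": time; "q": joint angles; "qvel": joint speeds; "effort": joint torques, N m; "eef_pos": TCP position; "tcp_rot": TCP orientation; "wrist_force": force on the tool from outside, world axes, zero at the start; "moment": the same for the moment, N m; "width": opening from 0.0 (shut) to 1.0 (fully open); "grasp_force": force on a finger pad.
Only numpy, scipy, OpenCV 4.12 (cv2) and the standard library are available. Lean on these libraries where they do the work, as an engineer would, in place of code of your own. Each camera call takes 0.05 s, during which the arm holds its last target. There are 200 camera calls.

## Working session

There is one attempt and no reset: what is moved stays moved. The work goes in short steps, Python scripts to look and compute and a tool call to move; the robot and the scene stay as the last step left them, time stands still between calls to the robot, and variables do not carry over. Pictures are saved under pics/ and viewed, at most 10 in all, crops included, and the job is handed in when it is done.

Besides the shell and the picture viewer there is one more tool, called after "Call:" in YAML: its name, and indented under it one key for each argument. jog_arm: Moves the arm, as the interface text tells. Its arguments: {"type":"object","properties":{"moves":{"type":"array","items":{"type":"object","properties":{"ax":{"type":"number"},"ay":{"type":"number"},"az":{"type":"number"},"tx":{"type":"number"},"ty":{"type":"number"},"tz":{"type":"number"},"hand":{"type":"number"}}}},"force":{"type":"number"}},"required":["moves"]}

```bash
mkdir -p pics; python3 - <<'E'
from workcell import bot
import cv2
s=bot.state();print(s,bot.grip_point_offset)
for n in("side","top"):
    cv2.imwrite(f"pics/{n}0.png",bot.grab_frame(n)); print(bot.calibration(n))
E
```

```text
{'clock': 0.0, 'q': array([ 1.07693342e+00,  8.79429321e-02,  1.37221678e+00, -1.83202761e-06,
        1.68360595e+00, -1.03102820e-01]), 'qvel': array([-0.00010363, -0.00091341,  0.00013132,  0.00162119, -0.00146731,
        0.00055059]), 'effort': array([ 5.24633851e-04, -3.40159786e+01, -3.02439737e+01,  7.18385051e-02,
        3.23344523e-02, -1.75004234e-04]), 'eef_pos': array([0.20923875, 0.50805948, 0.20432979]), 'tcp_rot': array([-0.60978306, -3.08119371,  0.0032626 ]), 'wrist_force': array([-0.17538031, -0.64615608,  0.31794607]), 'moment': array([-0.02659455, -0.04680761,  0.01476728]), 'grasp_force': 0.0, 'width': 1.0009230136472897} 0.0188
{'intrinsics': array([[549.5596166 ,   0.        , 314.53489116],
       [  0.        , 549.5596166 , 246.72294613],
       [  0.        ,   0.        ,   1.        ]]), 'R': array([[ 0.91439263, -0.40448495,  0.01667481],
       [-0.1557556 , -0.38952824, -0.90774883],
       [ 0.37366605,  0.82744165, -0.41918255]]), 't': array([-0.51956889,  0.14499914,  0.95840199])}
{'intrinsics': array([[456.01967202,   0.        , 323.33435786],
       [  0.        , 456.01967202, 232.8323747 ],
       [  0.        ,   0.        ,   1.        ]]), 'R': array([[ 1.73897919e-01, -9.84763668e-01,  1.79438073e-04],
       [-9.62473578e-01, -1.70000289e-01, -2.11528991e-01],
       [ 2.08336569e-01,  3.66117468e-02, -9.77371707e-01]]), 't': array([-0.1401736 ,  0.53790608,  0.82740301])}
```

View pics/top0.png

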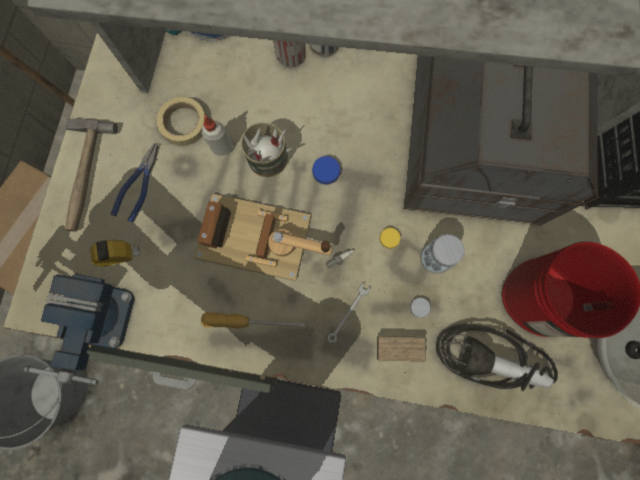

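View pics/side0.png

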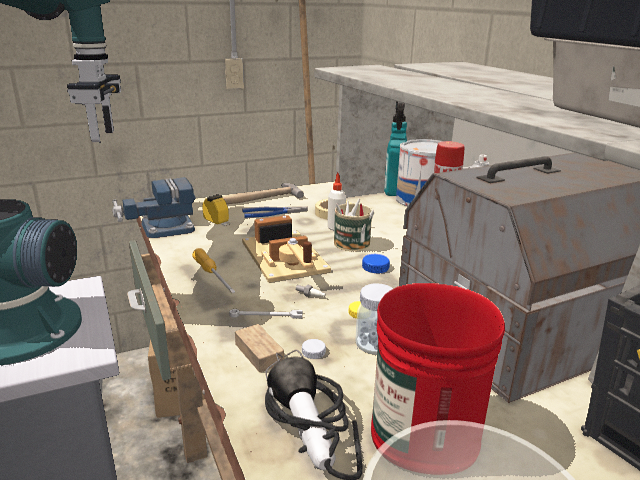

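Top view: lid look-alikes are blue lid (326,169), yellow lid (390,237), small grey lid (420,306), and the larger steel lid on the jar with nuts (448,249). I choose the last one (side view 375,295). The clamp is at (255,235): fence left, lever handle at right (325,247). Next, a close crop of each.

```bash
python3 - <<'E'
import cv2,numpy as np
t=cv2.imread("pics/top0.png");s=cv2.imread("pics/side0.png")
a=cv2.resize(t[185:285,185:345],(800,500)[:2],interpolation=cv2.INTER_CUBIC)[:, :]
r=lambda im,k:cv2.resize(im,None,fx=k,fy=k,interpolation=cv2.INTER_CUBIC)
A=r(t[180:290,185:345],5)            #800x550
cv2.imwrite("pics/c1.png",A)
B=np.hstack([r(t[220:330,400:480],5)[:550],r(s[270:380,335:415],5)])
cv2.imwrite("pics/c2.png",B);
cv2.imwrite("pics/c3.png",r(s[205:285,235:345],7)[:, :770])
E
```

```text
(no output)
```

View pics/c1.png

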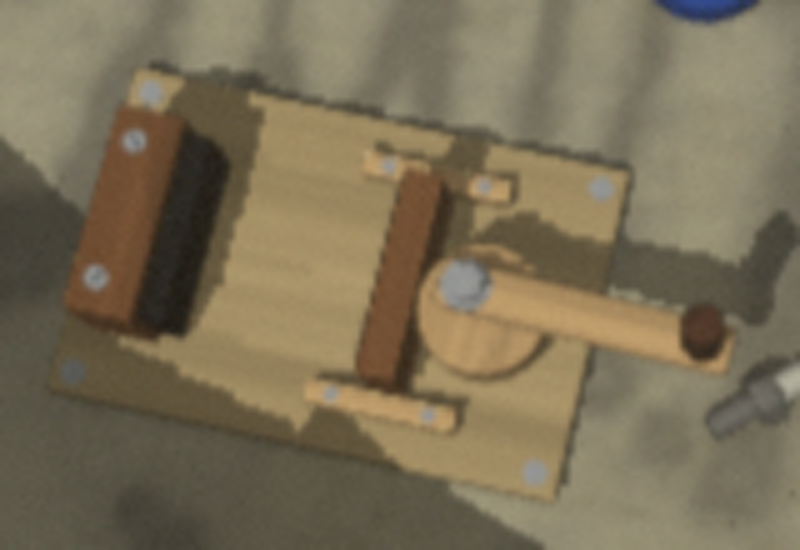

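View pics/c2.png

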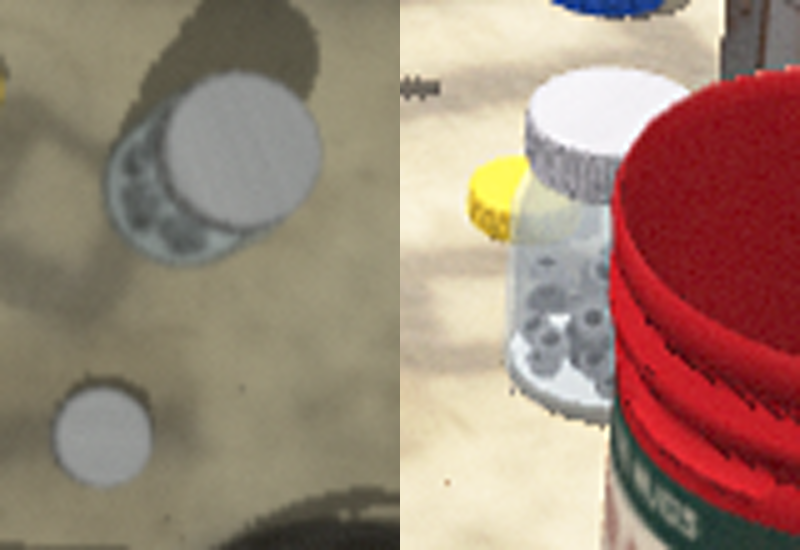

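View pics/c3.png

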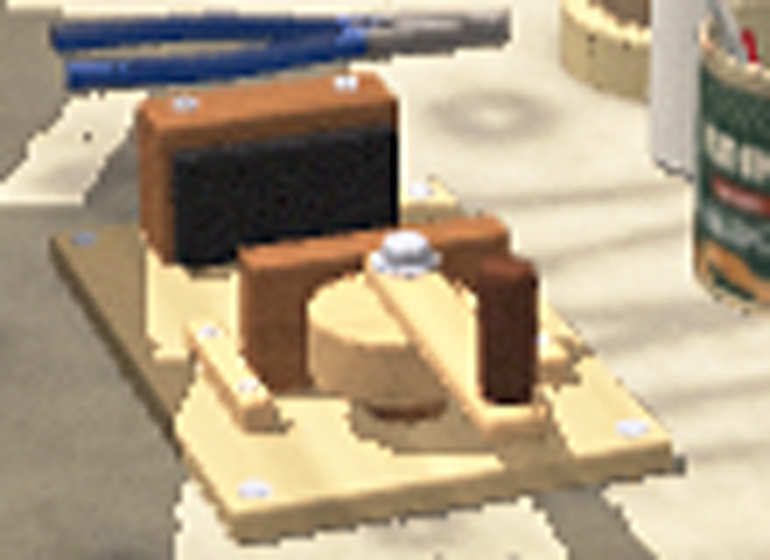

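Crops: the jar lid (top crop centre 242,150 → 448.4,250) is clearly larger than the grey loose lid (102,437) and sits on the jar with nuts. In the clamp crops I see four board screws, two fence screws, the cam bolt (466,284) and the handle top (703,332). Now I triangulate these.

```bash
cat > h.py <<'E'
import numpy as np
from workcell import bot
C={n:bot.calibration(n) for n in("side","top")}
def ray(n,p):
    c=C[n];d=c["R"].T@np.linalg.solve(c["intrinsics"],[p[0],p[1],1]);return -c["R"].T@c["t"],d/np.linalg.norm(d)
def plane(n,p,z):
    o,d=ray(n,p);return o+d*(z-o[2])/d[2]
def tri(pt,ps):
    (a,u),(b,v)=ray("top",pt),ray("side",ps)
    k=np.linalg.lstsq(np.c_[u,-v],b-a,rcond=None)[0]
    p,q=a+k[0]*u,b+k[1]*v;return (p+q)/2,np.linalg.norm(p-q)
E
python3 - <<'E'
from h import *
np.set_printoptions(precision=4,suppress=True)
T=lambda x,y:(185+x/5-.4,180+y/5-.4)
S=lambda x,y:(235+x/7-.43,205+y/7-.43)
P={"lid":((448,249.6),(376.6,292)),
"fs+":(T(134,141),S(346,83)),"fs-":(T(95,277),S(186,103)),
"b1":(T(150,93),S(420,190)),"b2":(T(72,372),S(84,239)),"b3":(T(600,189),S(632,428)),"b4":(T(535,472),S(252,490)),
"bolt":(T(466,284),S(407,240)),"handle":(T(703,330),S(511,266))}
for k,(a,b) in P.items(): 
    p,e=tri(a,b);print(k,p,round(e,4), plane("top",a,p[2])[:2])
b=[plane("top",P[k][0],.0135) for k in("b1","b2","b3","b4")]
d=(b[0]+b[1]-b[2]-b[3])[:2];print("yaw of +y",np.degrees(np.arctan2(d[1],d[0])),"centre",sum(b)/4)
d=(b[0]+b[2]-b[1]-b[3])[:2];print("yaw of +x",np.degrees(np.arctan2(d[1],d[0])))
for k,z in(("fs+",.062),("fs-",.062),("handle",.102),("lid",.102),("bolt",.085)):print(k,plane("top",P[k][0],z))
print(plane("top",T(205,235),.062),"grey",plane("top",(420,306),.01))
E
```

```text
lid [ 0.554  -0.2761  0.1018] 0.0012 [ 0.5534 -0.2759]
fs+ [0.5656 0.1782 0.0643] 0.0035 [0.5639 0.1787]
fs- [0.51   0.1808 0.0644] 0.0034 [0.5084 0.1813]
b1 [0.5978 0.1911 0.015 ] 0.0032 [0.5962 0.1915]
b2 [0.4781 0.1962 0.0142] 0.003 [0.4767 0.1966]
b3 [0.5904 0.0002 0.0133] 0.0033 [0.5888 0.0007]
b4 [0.4702 0.0048 0.0137] 0.0015 [0.4694 0.005 ]
bolt [0.5315 0.0389 0.0698] 0.0042 [0.5295 0.0395]
handle [ 0.5244 -0.0545  0.1015] 0.0056 [ 0.5218 -0.0537]
yaw of +y 87.73138882393461 centre [0.5329 0.0986 0.0135]
yaw of +x -2.18665135346319
fs+ [0.5644 0.1794 0.062 ]
fs- [0.5088 0.182  0.062 ]
handle [ 0.5217 -0.0537  0.102 ]
lid [ 0.5534 -0.2758  0.102 ]
bolt [0.5266 0.0374 0.085 ]
[0.5324 0.1439 0.062 ] grey [ 0.4516 -0.2568  0.01  ]
```

```bash
python3 - <<'E'
from h import *
np.set_printoptions(precision=3,suppress=True)
for n,a,z in(("box corner front-left bottom",(408,208),0),("box front right bottom",(587,216),0),("bucket top-left",(507,280),.1),("bucket left at .2",(507,280),.2),("bucket bottom?",(530,325),0),("plug",(340,257),.02),("cup",(285,150),.09),("glue",(210,122),.13),("side",0,0)):
    if a: print(n,plane("top",a,z))
for n,a,b in(("boxcornertop",(420,180),(412,205)),("bucketrimL",(541,262),(379,310)),("glue",(209,123),(337,176))):
    print(n,*tri(a,b))
t=np.array([.5534,-.276]);print([ (p,) for p in [tri((448,249.6),(376.6,292))]])
E
```

```text
box corner front-left bottom [ 0.65  -0.208  0.   ]
box front right bottom [ 0.697 -0.578  0.   ]
bucket top-left [ 0.517 -0.388  0.1  ]
bucket left at .2 [ 0.499 -0.35   0.2  ]
bucket bottom? [ 0.453 -0.478  0.   ]
plug [ 0.519 -0.085  0.02 ]
cup [0.696 0.056 0.09 ]
glue [0.711 0.199 0.13 ]
boxcornertop [ 0.649 -0.197  0.208] 0.024225906041190085
bucketrimL [ 0.516 -0.404  0.161] 0.06340993422986599
glue [0.708 0.196 0.141] 0.007139018445608886
[((array([ 0.554, -0.276,  0.102]), np.float64(0.0012467271850839716)),)]
```

Call:
jog_arm:
  moves:
    - {"az": 8.45,"hand": 1}
    - {"az": 8.45}
    - {"az": 8.45}
    - {"az": 8.45}
    - {"az": 8.45}
    - {"az": 8.45}
    - {"az": 8.45}
    - {"az": 8.45}
    - {}
    - {}

```text
$.moves[0]: bad value
```

Call:
jog_arm:
  moves:
    - {"ax": 0,"ay": 0,"az": 8.45,"tx": 0,"ty": 0,"tz": 0,"hand": 1}
    - {"ax": 0,"ay": 0,"az": 8.45,"tx": 0,"ty": 0,"tz": 0,"hand": 1}
    - {"ax": 0,"ay": 0,"az": 8.45,"tx": 0,"ty": 0,"tz": 0,"hand": 1}
    - {"ax": 0,"ay": 0,"az": 8.45,"tx": 0,"ty": 0,"tz": 0,"hand": 1}
    - {"ax": 0,"ay": 0,"az": 8.45,"tx": 0,"ty": 0,"tz": 0,"hand": 1}
    - {"ax": 0,"ay": 0,"az": 8.45,"tx": 0,"ty": 0,"tz": 0,"hand": 1}
    - {"ax": 0,"ay": 0,"az": 8.45,"tx": 0,"ty": 0,"tz": 0,"hand": 1}
    - {"ax": 0,"ay": 0,"az": 8.45,"tx": 0,"ty": 0,"tz": 0,"hand": 1}
    - {"ax": 0,"ay": 0,"az": 0,"tx": 0,"ty": 0,"tz": 0,"hand": 1}

```text
clock: 1.23
eef_pos: [0.2094, 0.5083, 0.2049]
tcp_rot: [2.219, 2.223, -0.002]
wrist_force: [0.4, 0.2, 0.0]
width: 0.997
grasp_force: 0.0
```

Call:
jog_arm:
  moves:
    - {"ax": 0,"ay": 0,"az": 0,"tx": -0.049,"ty": 0.0215,"tz": 0,"hand": 1}
    - {"ax": 0,"ay": 0,"az": 0,"tx": -0.049,"ty": 0.0215,"tz": 0,"hand": 1}
    - {"ax": 0,"ay": 0,"az": 0,"tx": -0.049,"ty": 0.0215,"tz": 0,"hand": 1}
    - {"ax": 0,"ay": 0,"az": 0,"tx": -0.049,"ty": 0.0215,"tz": 0,"hand": 1}
    - {"ax": 0,"ay": 0,"az": 0,"tx": -0.049,"ty": 0.0215,"tz": 0,"hand": 1}
    - {"ax": 0,"ay": 0,"az": 0,"tx": -0.049,"ty": 0.0215,"tz": 0,"hand": 1}
    - {"ax": 0,"ay": 0,"az": 0,"tx": -0.049,"ty": 0.0215,"tz": 0,"hand": 1}
    - {"ax": 0,"ay": 0,"az": 0,"tx": -0.049,"ty": 0.0215,"tz": 0,"hand": 1}
    - {"ax": 0,"ay": 0,"az": 0,"tx": -0.049,"ty": 0.0215,"tz": 0,"hand": 1}
    - {"ax": 0,"ay": 0,"az": 0,"tx": -0.049,"ty": 0.0215,"tz": 0,"hand": 1}

```text
clock: 2.48
eef_pos: [0.4249, 0.0169, 0.2055]
tcp_rot: [2.218, 2.224, 0.001]
wrist_force: [0.4, -0.1, 0.1]
width: 0.999
grasp_force: 0.0
```

Call:
jog_arm:
  moves:
    - {"ax": 0,"ay": 0,"az": 0,"tx": -0.049,"ty": 0.0215,"tz": 0,"hand": 1}
    - {"ax": 0,"ay": 0,"az": 0,"tx": -0.049,"ty": 0.0215,"tz": 0,"hand": 1}
    - {"ax": 0,"ay": 0,"az": 0,"tx": -0.049,"ty": 0.0215,"tz": 0,"hand": 1}
    - {"ax": 0,"ay": 0,"az": 0,"tx": -0.049,"ty": 0.0215,"tz": 0,"hand": 1}
    - {"ax": 0,"ay": 0,"az": 0,"tx": -0.049,"ty": 0.0215,"tz": 0,"hand": 1}
    - {"ax": 0,"ay": 0,"az": 0,"tx": -0.049,"ty": 0.0215,"tz": 0,"hand": 1}
    - {"ax": 0,"ay": 0,"az": 0,"tx": 0,"ty": 0,"tz": 0,"hand": 1}
    - {"ax": 0,"ay": 0,"az": 0,"tx": 0,"ty": 0,"tz": 0,"hand": 1}

```text
clock: 3.48
eef_pos: [0.5534, -0.2749, 0.2049]
tcp_rot: [-2.219, -2.222, -0.0]
wrist_force: [-0.2, -0.3, 0.4]
width: 0.998
grasp_force: 0.0
```

Call:
jog_arm:
  moves:
    - {"ax": 0,"ay": 0,"az": 0,"tx": -0.001,"ty": 0,"tz": 0.025,"hand": 1}
    - {"ax": 0,"ay": 0,"az": 0,"tx": 0,"ty": 0,"tz": 0.025,"hand": 1}
    - {"ax": 0,"ay": 0,"az": 0,"tx": 0,"ty": 0,"tz": 0.025,"hand": 1}
    - {"ax": 0,"ay": 0,"az": 0,"tx": 0,"ty": 0,"tz": 0.025,"hand": 1}
    - {"ax": 0,"ay": 0,"az": 0,"tx": 0,"ty": 0,"tz": 0.025,"hand": 1}
    - {"ax": 0,"ay": 0,"az": 0,"tx": 0,"ty": 0,"tz": 0,"hand": 1}

```text
clock: 4.22
eef_pos: [0.5521, -0.2738, 0.0788]
tcp_rot: [-2.215, -2.221, 0.001]
wrist_force: [0.5, 0.3, 0.6]
width: 1.0
grasp_force: 0.0
```

```bash
python3 - <<'E'
from h import *
import cv2
r=lambda im:cv2.resize(im,None,fx=4,fy=4,interpolation=cv2.INTER_CUBIC)
t=bot.grab_frame("top");s=bot.grab_frame("side")
cv2.imwrite("pics/g1.png",np.hstack([r(t[180:310,390:490]),r(s[250:380,320:420])]));print(bot.state()["eef_pos"],bot.state()["wrist_force"])
E
```

```text
[ 0.55392142 -0.27551459  0.08182953] [-0.27934406  0.2470925   1.12853989]
```

View pics/g1.png

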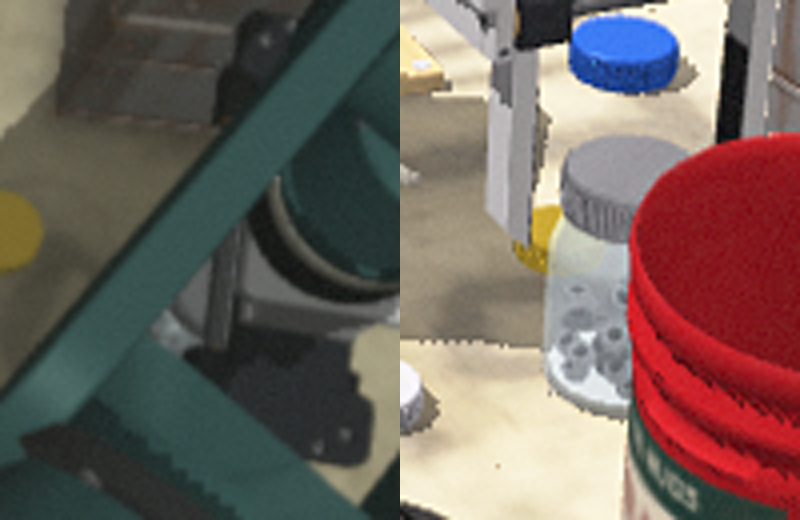

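The fingers straddle the jar's lid (side crop: lid 625,185, left finger at 510,150). I close and lift.

Call:
jog_arm:
  moves:
    - {"ax": 0,"ay": 0,"az": 0,"tx": 0,"ty": 0,"tz": 0,"hand": -1}
    - {"ax": 0,"ay": 0,"az": 0,"tx": 0,"ty": 0,"tz": 0,"hand": -1}
    - {"ax": 0,"ay": 0,"az": 0,"tx": 0,"ty": 0,"tz": 0,"hand": -1}
    - {"ax": 0,"ay": 0,"az": 0,"tx": 0,"ty": 0,"tz": 0,"hand": -1}
    - {"ax": 0,"ay": 0,"az": 0,"tx": 0,"ty": 0,"tz": 0,"hand": -1}
    - {"ax": 0,"ay": 0,"az": 0,"tx": 0,"ty": 0,"tz": 0,"hand": -1}
  force: 35

```text
clock: 5.08
eef_pos: [0.5543, -0.2765, 0.0808]
tcp_rot: [2.22, 2.221, 0.001]
wrist_force: [2.1, 0.1, 0.5]
width: 0.608
grasp_force: 35.0
```

Call:
jog_arm:
  moves:
    - {"ax": 0,"ay": 0,"az": 0,"tx": 0,"ty": 0,"tz": -0.01,"hand": -1}
    - {"ax": 0,"ay": 0,"az": 0,"tx": 0,"ty": 0,"tz": -0.02,"hand": -1}
    - {"ax": 0,"ay": 0,"az": 0,"tx": 0,"ty": 0,"tz": -0.025,"hand": -1}
    - {"ax": 0,"ay": 0,"az": 0,"tx": 0,"ty": 0,"tz": -0.025,"hand": -1}
    - {"ax": 0,"ay": 0,"az": 0,"tx": 0,"ty": 0,"tz": -0.02,"hand": -1}
    - {"ax": 0,"ay": 0,"az": 0,"tx": 0,"ty": 0,"tz": 0,"hand": -1}

```text
clock: 5.82
eef_pos: [0.5538, -0.2768, 0.1819]
tcp_rot: [2.22, 2.22, 0.0]
wrist_force: [1.3, -0.7, -4.6]
width: 0.607
grasp_force: 35.0
```

Call:
jog_arm:
  moves:
    - {"ax": 0,"ay": 0,"az": 0,"tx": 0.005,"ty": 0,"tz": -0.02,"hand": -1}
    - {"ax": 0,"ay": 0,"az": 0,"tx": 0.02,"ty": -0.002,"tz": -0.02,"hand": -1}
    - {"ax": 0,"ay": 0,"az": 0,"tx": 0.035,"ty": -0.003,"tz": 0,"hand": -1}
    - {"ax": 0,"ay": 0,"az": 0,"tx": 0.045,"ty": -0.003,"tz": 0,"hand": -1}
    - {"ax": 0,"ay": 0,"az": 0,"tx": 0.045,"ty": -0.003,"tz": 0,"hand": -1}
    - {"ax": 0,"ay": 0,"az": 0,"tx": 0.045,"ty": -0.003,"tz": 0,"hand": -1}
    - {"ax": 0,"ay": 0,"az": 0,"tx": 0.045,"ty": -0.002,"tz": 0,"hand": -1}
    - {"ax": 0,"ay": 0,"az": 0,"tx": 0.045,"ty": -0.002,"tz": 0,"hand": -1}
    - {"ax": 0,"ay": 0,"az": 0,"tx": 0.045,"ty": -0.002,"tz": 0,"hand": -1}
    - {"ax": 0,"ay": 0,"az": 0,"tx": 0.035,"ty": 0,"tz": 0,"hand": -1}

```text
clock: 7.08
eef_pos: [0.5325, 0.0917, 0.222]
tcp_rot: [2.219, 2.224, 0.002]
wrist_force: [0.0, -1.5, -3.9]
width: 0.612
grasp_force: 35.0
```

Call:
jog_arm:
  moves:
    - {"ax": 0,"ay": 0,"az": 0,"tx": 0.017,"ty": 0,"tz": 0,"hand": -1}
    - {"ax": 0,"ay": 0,"az": 0,"tx": 0.008,"ty": 0,"tz": 0,"hand": -1}
    - {"ax": 0,"ay": 0,"az": 0,"tx": 0,"ty": 0,"tz": 0.02,"hand": -1}
    - {"ax": 0,"ay": 0,"az": 0,"tx": 0,"ty": 0,"tz": 0.02,"hand": -1}
    - {"ax": 0,"ay": 0,"az": 0,"tx": 0,"ty": 0,"tz": 0.02,"hand": -1}
    - {"ax": 0,"ay": 0,"az": 0,"tx": 0,"ty": 0,"tz": 0,"hand": -1}
    - {"ax": 0,"ay": 0,"az": 0,"tx": 0,"ty": 0,"tz": 0,"hand": -1}

```text
clock: 7.95
eef_pos: [0.5341, 0.113, 0.1615]
tcp_rot: [2.222, 2.22, 0.002]
wrist_force: [-0.6, 0.1, -3.5]
width: 0.609
grasp_force: 35.0
```

```bash
python3 - <<'E'
from h import *
import cv2
r=lambda im:cv2.resize(im,None,fx=4,fy=4,interpolation=cv2.INTER_CUBIC)
t=bot.grab_frame("top");s=bot.grab_frame("side")
cv2.imwrite("pics/g2.png",np.hstack([r(t[160:300,190:290]),r(s[160:300,235:335])]));print(bot.state()["eef_pos"],bot.state()["wrist_force"])
E
```

```text
[0.53443361 0.11332727 0.16202522] [ 0.03215232 -0.0764017  -3.63176843]
```

View pics/g2.png

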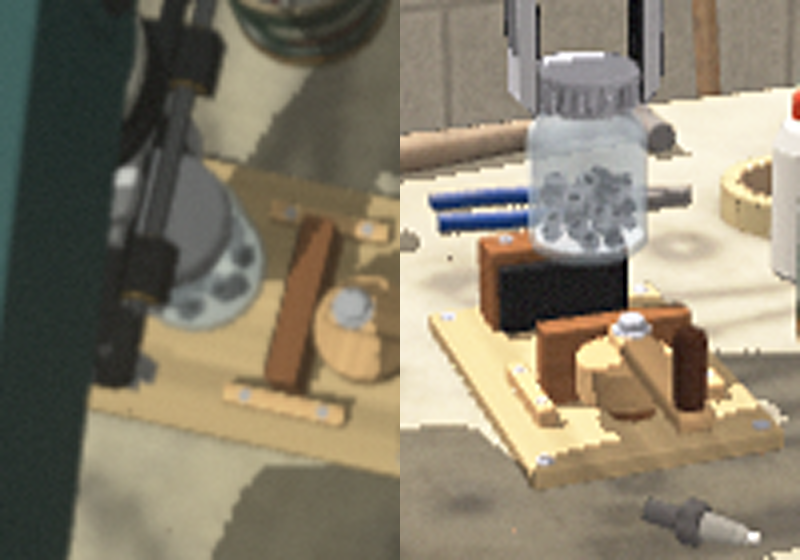

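The jar hangs upright between fence and jaw (side crop: bottom centre 588,240; jaw at 610,340), so I lower it.

Call:
jog_arm:
  moves:
    - {"ax": 0,"ay": 0,"az": 0,"tx": 0,"ty": 0,"tz": 0.01,"hand": -1}
    - {"ax": 0,"ay": 0,"az": 0,"tx": 0,"ty": 0,"tz": 0.01,"hand": -1}
    - {"ax": 0,"ay": 0,"az": 0,"tx": 0,"ty": 0,"tz": 0.01,"hand": -1}
    - {"ax": 0,"ay": 0,"az": 0,"tx": 0,"ty": 0,"tz": 0.01,"hand": -1}

```text
clock: 8.55
eef_pos: [0.5333, 0.1136, 0.1193]
tcp_rot: [-2.221, -2.221, 0.001]
wrist_force: [-0.7, 0.6, -4.4]
width: 0.612
grasp_force: 35.0
```

Call:
jog_arm:
  moves:
    - {"ax": 0,"ay": 0,"az": 0,"tx": 0,"ty": 0,"tz": 0.008,"hand": -1}
    - {"ax": 0,"ay": 0,"az": 0,"tx": 0,"ty": 0,"tz": 0.008,"hand": -1}
    - {"ax": 0,"ay": 0,"az": 0,"tx": 0,"ty": 0,"tz": 0.008,"hand": -1}
    - {"ax": 0,"ay": 0,"az": 0,"tx": 0,"ty": 0,"tz": 0.002,"hand": -1}
    - {"ax": 0,"ay": 0,"az": 0,"tx": 0,"ty": 0,"tz": 0.0,"hand": -1}
    - {"ax": 0,"ay": 0,"az": 0,"tx": 0,"ty": 0,"tz": 0,"hand": -1}

```text
clock: 9.3
eef_pos: [0.5339, 0.1136, 0.095]
tcp_rot: [2.221, 2.221, 0.001]
wrist_force: [0.9, -0.3, -3.8]
width: 0.611
grasp_force: 35.0
```

Inside the jaws without lateral contact; a few mm more to touch down.

Call:
jog_arm:
  moves:
    - {"ax": 0,"ay": 0,"az": 0,"tx": 0,"ty": 0,"tz": 0.001,"hand": -1}
    - {"ax": 0,"ay": 0,"az": 0,"tx": 0,"ty": 0,"tz": 0.001,"hand": -1}
    - {"ax": 0,"ay": 0,"az": 0,"tx": 0,"ty": 0,"tz": 0,"hand": -1}
    - {"ax": 0,"ay": 0,"az": 0,"tx": 0,"ty": 0,"tz": 0,"hand": -1}

```text
clock: 9.8
eef_pos: [0.5338, 0.1136, 0.0929]
tcp_rot: [2.221, 2.221, 0.001]
wrist_force: [-0.1, 0.4, -2.2]
width: 0.611
grasp_force: 35.0
```

Call:
jog_arm:
  moves:
    - {"ax": 0,"ay": 0,"az": 0,"tx": 0,"ty": 0,"tz": 0.0008,"hand": -1}
    - {"ax": 0,"ay": 0,"az": 0,"tx": 0,"ty": 0,"tz": 0,"hand": -1}
    - {"ax": 0,"ay": 0,"az": 0,"tx": 0,"ty": 0,"tz": 0,"hand": 1}
    - {"ax": 0,"ay": 0,"az": 0,"tx": 0,"ty": 0,"tz": 0,"hand": 1}
    - {"ax": 0,"ay": 0,"az": 0,"tx": 0,"ty": 0,"tz": 0,"hand": 1}
    - {"ax": 0,"ay": 0,"az": 0,"tx": 0,"ty": 0,"tz": 0,"hand": 1}
    - {"ax": 0,"ay": 0,"az": 0,"tx": 0,"ty": 0,"tz": 0,"hand": 1}

```text
clock: 10.68
eef_pos: [0.5336, 0.1136, 0.0916]
tcp_rot: [-2.221, -2.222, -0.0]
wrist_force: [0.0, 0.4, 0.3]
width: 1.001
grasp_force: 0.0
```

Call:
jog_arm:
  moves:
    - {"ax": 0,"ay": 0,"az": 0,"tx": 0,"ty": 0,"tz": -0.025,"hand": 1}
    - {"ax": 0,"ay": 0,"az": 0,"tx": 0,"ty": 0,"tz": -0.033,"hand": 1}
    - {"ax": 0,"ay": 0,"az": 0,"tx": -0.04,"ty": -0.002,"tz": 0,"hand": 1}
    - {"ax": 0,"ay": 0,"az": 0,"tx": -0.045,"ty": -0.002,"tz": 0,"hand": 1}
    - {"ax": 0,"ay": 0,"az": 0,"tx": -0.045,"ty": -0.003,"tz": 0,"hand": 1}
    - {"ax": 0,"ay": 0,"az": 0,"tx": -0.038,"ty": -0.002,"tz": 0,"hand": 1}
    - {"ax": 0,"ay": 0,"az": 2.25,"tx": 0,"ty": 0,"tz": 0,"hand": 1}
    - {"ax": 0,"ay": 0,"az": 0,"tx": 0,"ty": 0,"tz": 0,"hand": 1}

```text
clock: 11.68
eef_pos: [0.5245, -0.0549, 0.1496]
tcp_rot: [-2.265, -2.177, -0.0]
wrist_force: [0.3, -0.0, -1.2]
width: 1.003
grasp_force: 0.0
```

```bash
python3 - <<'E'
from h import *
import cv2
np.set_printoptions(precision=4,suppress=True)
r=lambda im:cv2.resize(im,None,fx=4,fy=4,interpolation=cv2.INTER_CUBIC)
t=bot.grab_frame("top");s=bot.grab_frame("side")
cv2.imwrite("pics/g3.png",np.hstack([r(t[180:320,240:340]),r(s[180:320,235:335])]));print(bot.state()["eef_pos"],bot.state()["wrist_force"])
E
```

```text
[ 0.5246 -0.0542  0.1497] [ 0.4153 -0.1014  0.3179]
```

View pics/g3.png

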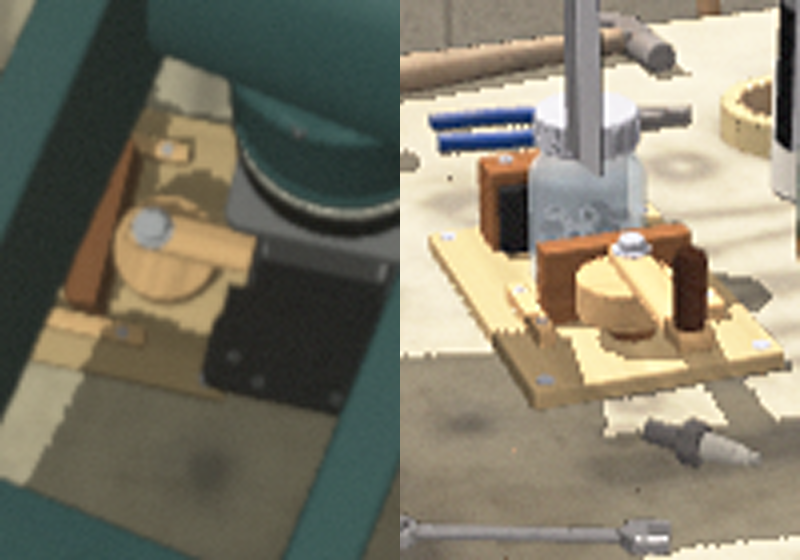

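Jar stands upright in the slot (side crop 588,150) with fingers on either side of the handle (690,290). I lower and grip the handle.

Call:
jog_arm:
  moves:
    - {"ax": 0,"ay": 0,"az": 0,"tx": 0,"ty": 0,"tz": 0.03,"hand": 1}
    - {"ax": 0,"ay": 0,"az": 0,"tx": 0,"ty": 0,"tz": 0.03,"hand": 1}
    - {"ax": 0,"ay": 0,"az": 0,"tx": 0,"ty": 0,"tz": 0.019,"hand": 1}
    - {"ax": 0,"ay": 0,"az": 0,"tx": 0,"ty": 0,"tz": 0,"hand": 1}
    - {"ax": 0,"ay": 0,"az": 0,"tx": 0,"ty": 0,"tz": 0,"hand": -1}
    - {"ax": 0,"ay": 0,"az": 0,"tx": 0,"ty": 0,"tz": 0,"hand": -1}
    - {"ax": 0,"ay": 0,"az": 0,"tx": 0,"ty": 0,"tz": 0,"hand": -1}
    - {"ax": 0,"ay": 0,"az": 0,"tx": 0,"ty": 0,"tz": 0,"hand": -1}
    - {"ax": 0,"ay": 0,"az": 0,"tx": 0,"ty": 0,"tz": 0,"hand": -1}
    - {"ax": 0,"ay": 0,"az": 0,"tx": 0,"ty": 0,"tz": 0,"hand": -1}
  force: 20

```text
clock: 13.02
eef_pos: [0.5246, -0.0544, 0.0707]
tcp_rot: [-2.264, -2.178, -0.0]
wrist_force: [-0.5, -0.9, 0.5]
width: 0.399
grasp_force: 0.0
```

Call:
jog_arm:
  moves:
    - {"ax": 0,"ay": 0,"az": 0,"tx": 0,"ty": 0,"tz": 0,"hand": -1}
    - {"ax": 0,"ay": 0,"az": 0,"tx": 0,"ty": 0,"tz": 0,"hand": -1}
    - {"ax": 0,"ay": 0,"az": 0,"tx": 0,"ty": 0,"tz": 0,"hand": -1}
    - {"ax": 0,"ay": 0,"az": 0,"tx": 0,"ty": 0,"tz": 0,"hand": -1}

```text
clock: 13.52
eef_pos: [0.525, -0.0544, 0.0706]
tcp_rot: [2.264, 2.177, 0.001]
wrist_force: [1.8, 0.0, -1.2]
width: 0.174
grasp_force: 20.0
```

Call:
jog_arm:
  moves:
    - {"ax": 0,"ay": 0,"az": 4.6,"tx": 0.0003,"ty": -0.00754,"tz": 0,"hand": -1}
    - {"ax": 0,"ay": 0,"az": 4.6,"tx": 0.0003,"ty": -0.00754,"tz": 0,"hand": -1}
    - {"ax": 0,"ay": 0,"az": 4.6,"tx": 0.0003,"ty": -0.00754,"tz": 0,"hand": -1}
    - {"ax": 0,"ay": 0,"az": 4.6,"tx": 0.0003,"ty": -0.00754,"tz": 0,"hand": -1}
    - {"ax": 0,"ay": 0,"az": 0,"tx": 0,"ty": 0,"tz": 0,"hand": -1}
    - {"ax": 0,"ay": 0,"az": 0,"tx": 0,"ty": 0,"tz": 0,"hand": -1}
  force: 20

```text
clock: 14.28
eef_pos: [0.4957, -0.0476, 0.0706]
tcp_rot: [-2.582, -1.789, -0.003]
wrist_force: [3.8, 3.1, -3.1]
width: 0.174
grasp_force: 20.0
```

Call:
jog_arm:
  moves:
    - {"ax": 0,"ay": 0,"az": 4.6,"tx": 0.0003,"ty": -0.00754,"tz": 0,"hand": -1}
    - {"ax": 0,"ay": 0,"az": 4.6,"tx": 0.0003,"ty": -0.00754,"tz": 0,"hand": -1}
    - {"ax": 0,"ay": 0,"az": 4.6,"tx": 0.0003,"ty": -0.00754,"tz": 0,"hand": -1}
    - {"ax": 0,"ay": 0,"az": 4.6,"tx": 0.0003,"ty": -0.00754,"tz": 0,"hand": -1}
    - {"ax": 0,"ay": 0,"az": 0,"tx": 0,"ty": 0,"tz": 0,"hand": -1}
    - {"ax": 0,"ay": 0,"az": 0,"tx": 0,"ty": 0,"tz": 0,"hand": -1}

```text
clock: 15.02
eef_pos: [0.4703, -0.0322, 0.0706]
tcp_rot: [-2.834, -1.353, -0.006]
wrist_force: [6.8, 4.6, -4.0]
width: 0.178
grasp_force: 20.0
```

```bash
python3 - <<'E'
from h import *
import math
P=[]
for i in range(3):
    bot.grab_frame("side"); s=bot.state();P.append(s["eef_pos"])
p=np.mean(P,0);print(p,s["wrist_force"],s["moment"],s["tcp_rot"])
d=p[:2]-[.5287,.0394];print(np.hypot(*d),math.degrees(math.atan2(-d[0],-d[1]))-2.25)
E
```

```text
[ 0.47036641 -0.03220419  0.07064626] [ 6.12618053  4.49043108 -3.41554092] [ 0.75563364 -0.94665069  0.03655748] [-2.83383627 -1.35272244 -0.00570658]
0.09235782707009234 36.91857757578845
```

Call:
jog_arm:
  moves:
    - {"ax": 0,"ay": 0,"az": 4.6,"tx": 0.001,"ty": -0.00754,"tz": 0,"hand": -1}
    - {"ax": 0,"ay": 0,"az": 4.6,"tx": 0.001,"ty": -0.00754,"tz": 0,"hand": -1}
    - {"ax": 0,"ay": 0,"az": 4.6,"tx": 0.0006,"ty": -0.00754,"tz": 0,"hand": -1}
    - {"ax": 0,"ay": 0,"az": 4.6,"tx": 0.0006,"ty": -0.00754,"tz": 0,"hand": -1}
    - {"ax": 0,"ay": 0,"az": 0,"tx": 0,"ty": 0,"tz": 0,"hand": -1}
    - {"ax": 0,"ay": 0,"az": 0,"tx": 0,"ty": 0,"tz": 0,"hand": -1}

```text
clock: 15.92
eef_pos: [0.4511, -0.0098, 0.0707]
tcp_rot: [3.015, 0.882, 0.002]
wrist_force: [4.5, 1.1, -4.3]
width: 0.174
grasp_force: 20.0
```

Call:
jog_arm:
  moves:
    - {"ax": 0,"ay": 0,"az": 4.6,"tx": 0.0007,"ty": -0.00754,"tz": 0,"hand": -1}
    - {"ax": 0,"ay": 0,"az": 4.6,"tx": 0.0007,"ty": -0.00754,"tz": 0,"hand": -1}
    - {"ax": 0,"ay": 0,"az": 4.6,"tx": 0.0005,"ty": -0.00754,"tz": 0,"hand": -1}
    - {"ax": 0,"ay": 0,"az": 4.6,"tx": 0.0005,"ty": -0.00754,"tz": 0,"hand": -1}
    - {"ax": 0,"ay": 0,"az": 4.6,"tx": 0.0005,"ty": -0.00754,"tz": 0,"hand": -1}
    - {"ax": 0,"ay": 0,"az": 0,"tx": 0,"ty": 0,"tz": 0,"hand": -1}
    - {"ax": 0,"ay": 0,"az": 0,"tx": 0,"ty": 0,"tz": 0,"hand": -1}

```text
clock: 16.8
eef_pos: [0.4382, 0.0251, 0.0707]
tcp_rot: [3.129, 0.263, -0.001]
wrist_force: [3.5, -1.6, -2.7]
width: 0.175
grasp_force: 20.0
```

Call:
jog_arm:
  moves:
    - {"ax": 0,"ay": 0,"az": 4.6,"tx": 0.0005,"ty": -0.00754,"tz": 0,"hand": -1}
    - {"ax": 0,"ay": 0,"az": 4.6,"tx": 0.0004,"ty": -0.00754,"tz": 0,"hand": -1}
    - {"ax": 0,"ay": 0,"az": 3.6,"tx": 0.0003,"ty": -0.006,"tz": 0,"hand": -1}
    - {"ax": 0,"ay": 0,"az": 0,"tx": 0,"ty": 0,"tz": 0,"hand": -1}
    - {"ax": 0,"ay": 0,"az": 0,"tx": 0,"ty": 0,"tz": 0,"hand": -1}

```text
clock: 17.42
eef_pos: [0.4372, 0.0458, 0.0707]
tcp_rot: [3.138, -0.088, -0.001]
wrist_force: [2.9, -5.0, -1.2]
width: 0.173
grasp_force: 20.0
```

Call:
jog_arm:
  moves:
    - {"ax": 0,"ay": 0,"az": 0.5,"tx": 0,"ty": -0.001,"tz": 0,"hand": -1}
    - {"ax": 0,"ay": 0,"az": 0,"tx": 0,"ty": -0.001,"tz": 0,"hand": -1}
    - {"ax": 0,"ay": 0,"az": 0,"tx": 0,"ty": 0,"tz": 0,"hand": -1}
    - {"ax": 0,"ay": 0,"az": 0,"tx": 0,"ty": 0,"tz": 0,"hand": -1}

```text
clock: 17.92
eef_pos: [0.4373, 0.0471, 0.0706]
tcp_rot: [3.136, -0.102, -0.001]
wrist_force: [1.6, -5.9, -1.5]
width: 0.17
grasp_force: 20.0
```

Call:
jog_arm:
  moves:
    - {"ax": 0,"ay": 0,"az": 0.5,"tx": 0,"ty": -0.0015,"tz": 0,"hand": -1}
    - {"ax": 0,"ay": 0,"az": 0.5,"tx": 0,"ty": -0.0015,"tz": 0,"hand": -1}
    - {"ax": 0,"ay": 0,"az": 0,"tx": 0,"ty": 0,"tz": 0,"hand": -1}
    - {"ax": 0,"ay": 0,"az": 0,"tx": 0,"ty": 0,"tz": 0,"hand": -1}

```text
clock: 18.42
eef_pos: [0.4375, 0.0472, 0.0706]
tcp_rot: [3.129, -0.13, -0.001]
wrist_force: [2.6, -13.3, -2.2]
width: 0.174
grasp_force: 20.0
```

The lever is at its stop: force rises with no motion. I release and lift.

Call:
jog_arm:
  moves:
    - {"ax": 0,"ay": 0,"az": 0,"tx": 0,"ty": 0,"tz": 0,"hand": 1}
    - {"ax": 0,"ay": 0,"az": 0,"tx": 0,"ty": 0,"tz": 0,"hand": 1}
    - {"ax": 0,"ay": 0,"az": 0,"tx": 0,"ty": 0,"tz": 0,"hand": 1}
    - {"ax": 0,"ay": 0,"az": 0,"tx": 0,"ty": 0.002,"tz": -0.02,"hand": 1}
    - {"ax": 0,"ay": 0,"az": 0,"tx": 0,"ty": 0,"tz": -0.03,"hand": 1}
    - {"ax": 0,"ay": 0,"az": -4.75,"tx": 0,"ty": 0,"tz": -0.04,"hand": 1}
    - {"ax": 0,"ay": 0,"az": 0,"tx": -0.03,"ty": 0,"tz": 0,"hand": 1}
    - {"ax": 0,"ay": 0,"az": 0,"tx": -0.03,"ty": 0,"tz": 0,"hand": 1}
    - {"ax": 0,"ay": 0,"az": 0,"tx": 0,"ty": 0,"tz": 0,"hand": 1}

```text
clock: 19.55
eef_pos: [0.3765, 0.0505, 0.161]
tcp_rot: [-3.141, -0.002, -0.001]
wrist_force: [-0.1, 0.1, 0.4]
width: 0.999
grasp_force: 0.0
```

```bash
python3 - <<'E'
from h import *
import cv2
r=lambda im:cv2.resize(im,None,fx=4,fy=4,interpolation=cv2.INTER_CUBIC)
t=bot.grab_frame("top");s=bot.grab_frame("side")
cv2.imwrite("pics/g4.png",np.hstack([r(t[170:300,190:290]),r(s[180:310,235:335])]));print(bot.state()["eef_pos"],bot.state()["tcp_rot"])
E
```

```text
[0.37795397 0.0502729  0.16087181] [-3.14110951e+00 -1.09662206e-03 -1.55443497e-03]
```

View pics/g4.png

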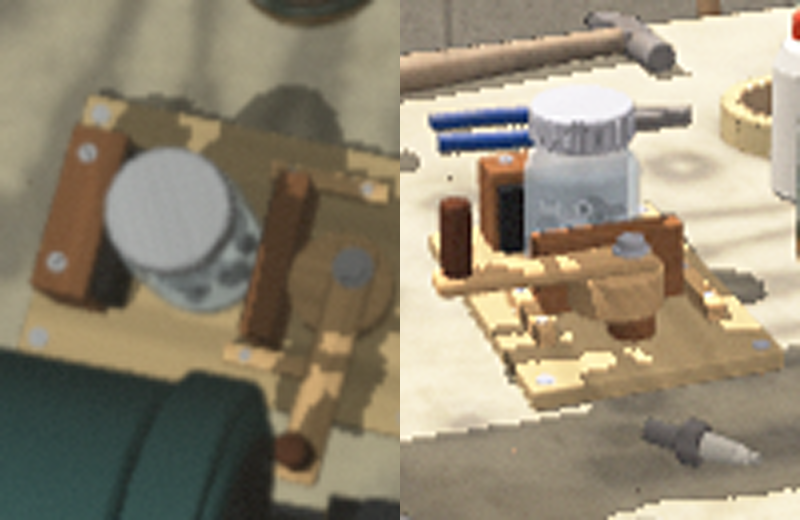

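The lever points to -x, the jar stands upright against the pad. Lid top is at (168,211) in the top crop and (582,107) in the side crop; I triangulate it.

```bash
python3 - <<'E'
from h import *
a=(190+168/4-.4,170+211/4-.4);print(tri(a,(235+182/4-.4,180+107/4-.4)),plane("top",a,.114))
E
```

```text
(array([0.53434571, 0.12092853, 0.11381102]), np.float64(0.004308253779728735)) [0.53222173 0.12147924 0.114     ]
```

Call:
jog_arm:
  moves:
    - {"ax": 0,"ay": 0,"az": 0,"tx": 0.039,"ty": -0.0173,"tz": 0,"hand": 1}
    - {"ax": 0,"ay": 0,"az": 0,"tx": 0.039,"ty": -0.0173,"tz": 0,"hand": 1}
    - {"ax": 0,"ay": 0,"az": 0,"tx": 0.039,"ty": -0.0173,"tz": 0,"hand": 1}
    - {"ax": 0,"ay": 0,"az": 0,"tx": 0.039,"ty": -0.0173,"tz": 0,"hand": 1}
    - {"ax": 0,"ay": 0,"az": 0,"tx": 0,"ty": 0,"tz": 0,"hand": 1}
    - {"ax": 0,"ay": 0,"az": 0,"tx": 0,"ty": 0,"tz": 0.02,"hand": 1}
    - {"ax": 0,"ay": 0,"az": 0,"tx": 0,"ty": 0,"tz": 0.025,"hand": 1}
    - {"ax": 0,"ay": 0,"az": 0,"tx": 0,"ty": 0,"tz": 0.023,"hand": 1}
    - {"ax": 0,"ay": 0,"az": 0,"tx": 0,"ty": 0,"tz": 0,"hand": 1}
    - {"ax": 0,"ay": 0,"az": 0,"tx": 0,"ty": 0,"tz": 0,"hand": 1}

```text
clock: 20.9
eef_pos: [0.534, 0.1191, 0.0936]
tcp_rot: [-3.141, 0.0, -0.002]
wrist_force: [0.6, -0.0, -0.0]
width: 1.001
grasp_force: 0.0
```

Now grip, gently first, to sense centring.

Call:
jog_arm:
  moves:
    - {"ax": 0,"ay": 0,"az": 0,"tx": 0,"ty": 0,"tz": 0,"hand": -1}
    - {"ax": 0,"ay": 0,"az": 0,"tx": 0,"ty": 0,"tz": 0,"hand": -1}
    - {"ax": 0,"ay": 0,"az": 0,"tx": 0,"ty": 0,"tz": 0,"hand": -1}
    - {"ax": 0,"ay": 0,"az": 0,"tx": 0,"ty": 0,"tz": 0,"hand": -1}
    - {"ax": 0,"ay": 0,"az": 0,"tx": 0,"ty": 0,"tz": 0,"hand": -1}
    - {"ax": 0,"ay": 0,"az": 0,"tx": 0,"ty": 0,"tz": 0,"hand": -1}
  force: 15

```text
clock: 21.65
eef_pos: [0.5337, 0.1215, 0.093]
tcp_rot: [-3.137, -0.002, -0.001]
wrist_force: [0.0, 5.0, 0.1]
width: 0.616
grasp_force: 15.0
```

Call:
jog_arm:
  moves:
    - {"ax": 0,"ay": 0,"az": 0,"tx": 0,"ty": -0.0022,"tz": 0,"hand": -1}
    - {"ax": 0,"ay": 0,"az": 0,"tx": 0,"ty": 0,"tz": 0,"hand": -1}
    - {"ax": 0,"ay": 0,"az": 0,"tx": 0,"ty": 0,"tz": 0,"hand": -1}
  force: 58

```text
clock: 22.02
eef_pos: [0.5337, 0.1215, 0.0929]
tcp_rot: [-3.141, -0.0, -0.001]
wrist_force: [0.5, 1.1, 1.8]
width: 0.605
grasp_force: 58.0
```

Call:
jog_arm:
  moves:
    - {"ax": 0,"ay": 0,"az": -5,"tx": 0,"ty": 0,"tz": -0.0002,"hand": -1}
    - {"ax": 0,"ay": 0,"az": -5,"tx": 0,"ty": 0,"tz": -0.0002,"hand": -1}
    - {"ax": 0,"ay": 0,"az": -5,"tx": 0,"ty": 0,"tz": -0.0002,"hand": -1}
    - {"ax": 0,"ay": 0,"az": -5,"tx": 0,"ty": 0,"tz": -0.0002,"hand": -1}
    - {"ax": 0,"ay": 0,"az": -5,"tx": 0,"ty": 0,"tz": -0.0002,"hand": -1}
    - {"ax": 0,"ay": 0,"az": -5,"tx": 0,"ty": 0,"tz": -0.0002,"hand": -1}
    - {"ax": 0,"ay": 0,"az": 0,"tx": 0,"ty": 0,"tz": 0,"hand": -1}

```text
clock: 22.9
eef_pos: [0.5338, 0.1205, 0.0937]
tcp_rot: [3.033, 0.812, -0.0]
wrist_force: [0.7, -1.3, -0.6]
width: 0.608
grasp_force: 58.0
```

```bash
python3 -c "
from h import *
s=bot.state();print(s['eef_pos'],s['tcp_rot'],s['moment'],s['wrist_force'])"
```

```text
[0.53377171 0.12050321 0.09366886] [ 3.03344891e+00  8.11520890e-01 -3.37000730e-04] [-0.24500185 -0.01045828  0.19129344] [ 0.66183368 -1.31257821 -0.56018367]
```

Call:
jog_arm:
  moves:
    - {"ax": 0,"ay": 0,"az": -5.2,"tx": 0,"ty": 0,"tz": -0.0002,"hand": -1}
    - {"ax": 0,"ay": 0,"az": -5.2,"tx": 0,"ty": 0,"tz": -0.0002,"hand": -1}
    - {"ax": 0,"ay": 0,"az": -5.2,"tx": 0,"ty": 0,"tz": -0.0002,"hand": -1}
    - {"ax": 0,"ay": 0,"az": -5.2,"tx": 0,"ty": 0,"tz": -0.0002,"hand": -1}
    - {"ax": 0,"ay": 0,"az": -5.2,"tx": 0,"ty": 0,"tz": -0.0002,"hand": -1}
    - {"ax": 0,"ay": 0,"az": -5.2,"tx": 0,"ty": 0,"tz": -0.0002,"hand": -1}
    - {"ax": 0,"ay": 0,"az": -5.2,"tx": 0,"ty": 0,"tz": -0.0002,"hand": -1}
    - {"ax": 0,"ay": 0,"az": -5.2,"tx": 0,"ty": 0,"tz": -0.0002,"hand": -1}
    - {"ax": 0,"ay": 0,"az": -5.2,"tx": 0,"ty": 0,"tz": -0.0002,"hand": -1}
    - {"ax": 0,"ay": 0,"az": -5.2,"tx": 0,"ty": 0,"tz": -0.0002,"hand": -1}

```text
clock: 24.15
eef_pos: [0.5335, 0.1209, 0.0955]
tcp_rot: [2.369, 2.062, -0.001]
wrist_force: [0.9, -1.0, -0.1]
width: 0.605
grasp_force: 58.0
```

```bash
python3 -c "
from h import *
bot.grab_frame('top');bot.grab_frame('top')
s=bot.state();print(s['eef_pos'],s['tcp_rot'],s['moment'],s['wrist_force'])"
```

```text
[0.53358072 0.12106726 0.09560532] [ 2.37229820e+00  2.05914810e+00 -7.35056296e-04] [-0.11161751 -0.1005803  -0.04097009] [ 1.09105683 -0.07611443 -0.8144316 ]
```

Call:
jog_arm:
  moves:
    - {"ax": 0,"ay": 0,"az": 0,"tx": 0,"ty": 0,"tz": -0.001,"hand": -1}
    - {"ax": 0,"ay": 0,"az": 0,"tx": 0,"ty": 0,"tz": -0.001,"hand": -1}
    - {"ax": 0,"ay": 0,"az": 0,"tx": 0,"ty": 0,"tz": -0.001,"hand": -1}
    - {"ax": 0,"ay": 0,"az": 0,"tx": 0,"ty": 0,"tz": 0,"hand": -1}

```text
clock: 24.75
eef_pos: [0.5337, 0.1213, 0.0991]
tcp_rot: [2.371, 2.061, 0.0]
wrist_force: [0.3, -1.4, 0.1]
width: 0.604
grasp_force: 58.0
```

Call:
jog_arm:
  moves:
    - {"ax": 0,"ay": 0,"az": 0,"tx": 0,"ty": 0,"tz": -0.004,"hand": -1}
    - {"ax": 0,"ay": 0,"az": 0,"tx": 0,"ty": 0,"tz": -0.005,"hand": -1}
    - {"ax": 0,"ay": 0,"az": 0,"tx": 0,"ty": 0,"tz": -0.005,"hand": -1}
    - {"ax": 0,"ay": 0,"az": 0,"tx": 0,"ty": 0,"tz": -0.005,"hand": -1}
    - {"ax": 0,"ay": 0,"az": 0,"tx": 0,"ty": 0,"tz": -0.004,"hand": -1}
    - {"ax": 0,"ay": 0,"az": 0,"tx": 0,"ty": 0,"tz": 0,"hand": -1}
    - {"ax": 0,"ay": 0,"az": 0,"tx": 0,"ty": 0,"tz": 0,"hand": -1}

```text
clock: 25.62
eef_pos: [0.5335, 0.1214, 0.1217]
tcp_rot: [-2.371, -2.061, 0.0]
wrist_force: [-1.1, -0.3, -0.5]
width: 0.607
grasp_force: 58.0
```

```bash
python3 - <<'E'
from h import *
import cv2
r=lambda im:cv2.resize(im,None,fx=4,fy=4,interpolation=cv2.INTER_CUBIC)
t=bot.grab_frame("top");s=bot.grab_frame("side")
cv2.imwrite("pics/g5.png",np.hstack([r(t[170:300,190:290]),r(s[170:300,235:335])]));s=bot.state();print(s["eef_pos"],s["tcp_rot"],s["wrist_force"])
E
```

```text
[0.53339592 0.12137512 0.12158338] [-2.37058301e+00 -2.06096657e+00  6.75790201e-04] [ 0.45466541  0.94624664 -0.75054607]
```

View pics/g5.png

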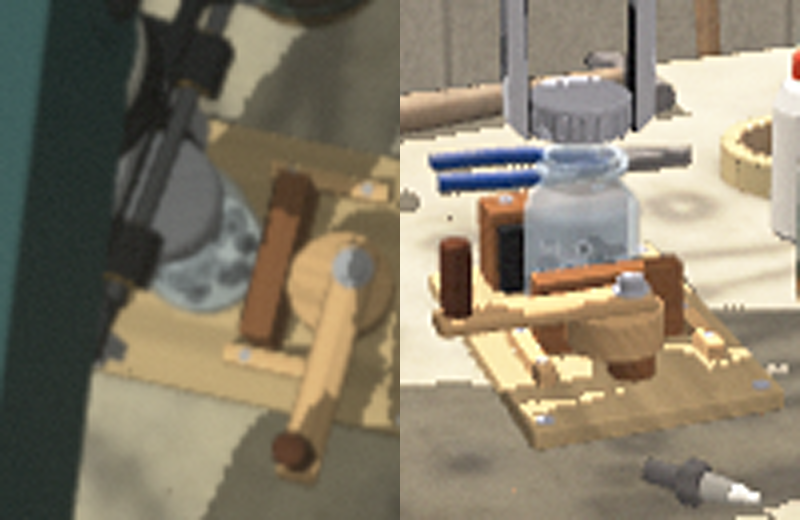

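The lid (582,105) is held level above the open rim (586,160), and the jar is upright with the lever closed. I hand it in.

```bash
python3 -c "
from workcell import bot
print(bot.sign_off())"
```

```text
the job is handed in; nothing more can be done
None
```

The job is handed in at about 26 s on the clock: the jar is clamped upright with the lever at its stop, and the lid, twisted free about 82° anticlockwise, is held level about 15 mm above the open mouth, roughly centred (within about 2 mm in the last picture).

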